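# Unlatch and open the warming cabinet

### The arm

A 6-joint arm with a two-finger parallel gripper is mounted at the origin on the work surface. World frame = base frame: x ahead of the robot, y to its left, z up, the work surface at z = 0. Lengths are in m, angles in rad, forces in N, time in s.
With the tool pointing down it reaches from about 0.35 to 0.975 m from the base axis. Payload 4.9 kg.
Tool frame: the origin (TCP) lies between the finger pads; the fingertips stand 19 mm ahead of it and the grasp point (between the pads) is the TCP; z points along the fingers, y is the line along which they close (so a half turn about z gives the same grasp; the last joint's range is limited). The gripper opens to 85 mm and grips with 20 to 120 N. Pads are 22 mm wide; open, the fingers measure 114 mm over their backs; the gripper's body (76 mm by 85 mm) begins 54 mm behind the grasp point. The pads swing forward as they close: fully open they stand 13 mm farther back than shut.
Start: joints at [-1.227, 0.053, 1.613, -0, 1.476, -0.119], TCP at [0.279, -0.559, 0.25] pointing down, gripper open.
Joint ranges: [-3.01, 3.01], [-1.01, 2.22], [0.06, 2.58], [-1.02, 4.17], [0.09, 2.62], [-3.14, 3.14]. Speed limits (rad/s): [2.57, 2.57, 3.14, 3.14, 3.14, 3.14].

### API

Orientations are given as a rotation vector (axis times angle).
In Python, from station import ctrl gives the robot as it stands. The module is installed in compiled form; this text tells all that it offers.
- The arm moves only by the tool servo_tool, never from a script. Its argument "increments" is a list that holds one entry, the list of rows, each a list of 5 numbers: the finger opening in cm, from 0 to 8.54, then the shift along the tool's x, y, z in cm, then the turn about the tool's z in degrees. A call has 1 to 5 rows; each row is the pose to reach, as a shift and turn from the pose commanded when the call began, along the tool's axes at that moment; what a row does not reach only later rows make up. A row lasts 1/10 s, in which the tool goes at most 50 mm and 8.59 degrees, less where a joint would pass 70% of its speed; a pose out of reach is approached as far as the arm can. A call with a gripper value outside its range is refused whole. The fingers move at their own pace and stop on an object; "newtons" is the grip in N (left out, the last holds). Time passes only in rows, so rows that repeat a pose let the fingers close. It gives the time, the measured TCP pose, the force, the opening and the grip force at its end, in the units of the state.
- ctrl.get_obs(): the state, without advancing time (a new reading comes with each control period).
- ctrl.get_image(name): name is "scene" or "top" or "wrist"; returns a dict with "img" (400x640x3 uint8, red, green, blue), "fx", "fy", "cx", "cy" (pixels), "rvec" (rotation vector, rad) and "tvec" (3), from world to camera coordinates, as OpenCV has them; the wrist camera has in their place "mount" (4x4, takes a point from camera to tool coordinates, whose origin is the TCP and whose axes are the flange's). Camera axes: x right, y down, z forward; pixel columns grow to the right and rows downward; lengths in m; the calibration is good to about 2 mm. A picture is of the moment at which its call begins: read the wrist's pose just before it. There is no depth.
- ctrl.finish_job(): hands the job in; it is judged then, once.
The state is a dict: "t": time; "q": joint angles; "dq": joint speeds; "effort": joint torques, N m; "tool_pos": TCP position; "tool_rot": TCP orientation; "contact_force": force on the tool from outside, world axes, zero at the start; "wrist_torque": the same for the moment, N m; "opening": finger opening in m; "grip_force": force on a finger pad.
Only numpy, scipy, OpenCV 4.12 (cv2) and the standard library are available. Lean on these libraries where they do the work, as an engineer would, in place of code of your own. Each camera call takes 0.05 s, during which the arm holds its last target. There are 200 camera calls.

### The job

Open the steel warming cabinet for the meatball tray: lift its paddle handle just until you feel the hidden pawl come free, keep it up while you swing the door wide open (at least 60 degrees), then let go so that the paddle drops back and the door stays open. Feel your way: do not wrench the door while it is still latched or force the paddle hard against its stop, and leave the other things on the worktop where they are.

Things in the scene. Friction and masses are not known exactly. Their poses are not given: they have to be found in the camera images.
- cabinet: Stainless steel countertop warming cabinet, 220 wide x 220 deep x 215 high, fixed to the worktop. Origin: centre of its underside. Its own -x axis points straight out of the closed front, its own +y to the paddle side; the hinge is on the -y side (right when facing the front), z up.
- door (a joint): Angle of the cabinet door: 0 shut, grows as it opens, to at most 1.8 rad. Seen from above it turns counter-clockwise as it opens. The hinge is lightly stiff (about 1 N at the paddle) and the door stays where it is left.
- door_hinge (a point): Point on the vertical hinge line of the door, at the height of the paddle pivot (190 mm). The door is a slab 18 thick, 215 wide and 200 high (from 12 to 212 above the worktop); its mid-plane lies on the hinge line.
- paddle (a joint): Paddle handle angle: 0 at rest (hanging 0.5 rad below level), grows as lifted, 0.5 is level, at most 1.4. A spring returns it: lifting takes 4 N at the grip point at first, 8 N at the top (8 to 14 N with the rub of a pinch). The hidden pawl clears its strike at an angle that differs between cabinets, anywhere from 0.35 to 1.05 rad, which can only be felt (see the strike box).
- paddle_pivot (a point): Paddle's pivot, in the mid-plane of the door, 190 mm left-to-right from the door's hinge line and 190 mm above the worktop. Pivot axis is the cabinet's y (level, along the door's width); it travels with the door.
- paddle_grip (a point): Grip point of the paddle: mid-width, mid-thickness, 65 mm from the pivot; moves on an arc about it. The paddle is a dark steel tongue 36 wide (along the door's width), 16 thick, reaching 14 to 86 mm from the pivot; it can be pinched by its two side faces from straight above, with free room below and beside it.
- pawl: Hidden pawl: a pin 5 mm thick inside the cabinet, 32 mm behind the pivot, fixed to the paddle; it sinks as the paddle is lifted. Origin on the paddle's pivot. More than 35 N on it strains the latch: that is pulling the still latched door with about 35 N, or forcing the paddle up against the buffer with about 17 N at the grip above the spring's force.
- strike_box: Bracket inside the cabinet's top front corner, 10 mm behind the front edge, 170 mm high; its pose does not tell the release angle. It holds the strike and, below, a springy buffer that the pawl meets 0.04 to 0.05 rad (about 3 mm at the grip) after coming clear: lifting force then rises by 3 to 4 N per mm at the grip. Until the door has moved 30 mm keep the paddle there.
- bean_can: Food can with blue label, 74 diameter, 110 high; bystander. Origin: centre of its underside.
- tomato_can: Food can with red label, 74 diameter, 110 high; bystander. Origin: centre of its underside.
- soup_can: Food can with green label, 74 diameter, 110 high; bystander. Origin: centre of its underside.
- pasta_box: Upright carton 50 x 100 x 170 high; bystander. Origin: centre of its underside.
- spice_jar: Jar 56 diameter, 100 high; bystander. Origin: centre of its underside.
- prep_bowl: White bowl 110 diameter, 50 high; bystander. Origin: centre of its underside.
- mallet: Kitchen hammer 220 long, lying flat; bystander. Origin: under its middle.

How it is judged:
On the way, in this order (a step that is already met when the one before it is completed fails the run):
1. the paddle is lifted (more than 0.2 rad) while the door is still shut (value of joint paddle above 0.2 rad and value of joint door below 0.06 rad), for 0.05 s.
2. the door is swung clear of the latch (more than 0.2 rad) (value of joint door above 0.2 rad), for 0.05 s.
At the end, for the whole second after the job is handed in: The door stands open by at least 1.03 rad (59 degrees) and at rest, and the paddle has dropped back to within 0.1 rad of its rest position (value of joint door above 1.03 rad and velocity of joint door between -0.05 and 0.05 rad/s and value of joint paddle below 0.1 rad); the robot touches nothing.
It fails at once if the latch is strained: more than 35 N between the pawl and its strike or buffer (contact force between pawl and strike_box above 35 N).
It fails at once if a bystander is disturbed: a can, the carton, jar, bowl or mallet moved by more than 30 mm (distance of any of bean_can, tomato_can, soup_can, pasta_box, spice_jar, prep_bowl, mallet from where it was at the start of the episode above 0.03 m).
It also fails if it takes over 72 s, if anything falls off the work surface, if the arm or the gripper's body presses on something with over 40 N, if the wrist force passes 120 N, or if a joint passes its speed limit or range.

## Working session

There is one attempt and no reset: what is moved stays moved. The work goes in short steps, Python scripts to look and compute and a tool call to move; the robot and the scene stay as the last step left them, time stands still between calls to the robot, and variables do not carry over. Pictures are saved under pics/ and viewed, at most 10 in all, crops included, and the job is handed in when it is done.

Besides the shell and the picture viewer there is one more tool, called in YAML: its name, and indented under it one key for each argument. servo_tool: Moves the arm, as the interface text tells. Its arguments: {"type":"object","properties":{"increments":{"type":"array"},"newtons":{"type":"number"}},"required":["increments"]}

```bash
mkdir -p pics; python3 - <<'E'
from station import ctrl
import cv2,numpy as np
o=ctrl.get_obs(); print({k:np.round(v,3) for k,v in o.items()})
for n in("top","scene"):
    d=ctrl.get_image(n); cv2.imwrite(f"pics/{n}.png",d["img"][:,:,::-1])
    print(n,d["fx"],d["fy"],d["cx"],d["cy"],d["rvec"],d["tvec"])
E
```

```text
{'t': np.float64(0.0), 'q': array([-1.227,  0.053,  1.614,  0.   ,  1.476, -0.119]), 'dq': array([ 0.001, -0.   ,  0.001,  0.002,  0.   , -0.001]), 'effort': array([ 0.0000e+00, -3.9368e+01, -3.7018e+01, -0.0000e+00,  7.0000e-03,
        0.0000e+00]), 'tool_pos': array([ 0.279, -0.559,  0.249]), 'tool_rot': array([-3.056, -0.72 ,  0.   ]), 'contact_force': array([ 0.781, -0.027,  0.271]), 'wrist_torque': array([ 0.035, -0.012, -0.001]), 'grip_force': np.float64(0.0), 'opening': np.float64(0.085)}
top 386.20609626205214 386.20609626205214 320.0502361860691 196.1036622684003 [ 2.14566024 -2.1515271   0.13936033] [0.03749677 0.53977628 1.26945236]
scene 414.92793487366157 414.92793487366157 317.95683845689206 196.90323433512387 [ 1.01341961  2.56705202 -0.89112717] [ 0.3909327  -0.19765799  1.56252142]
```

View pics/top.png

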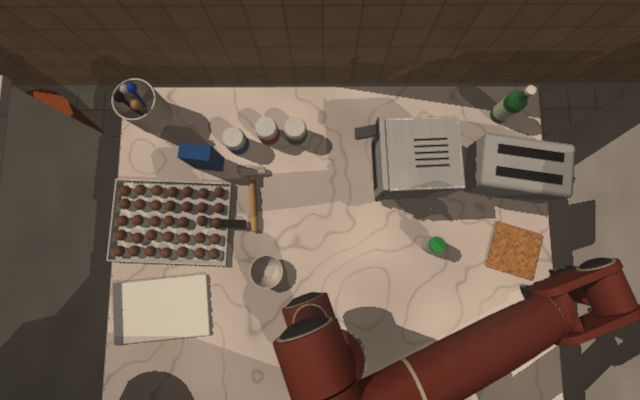

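View pics/scene.png

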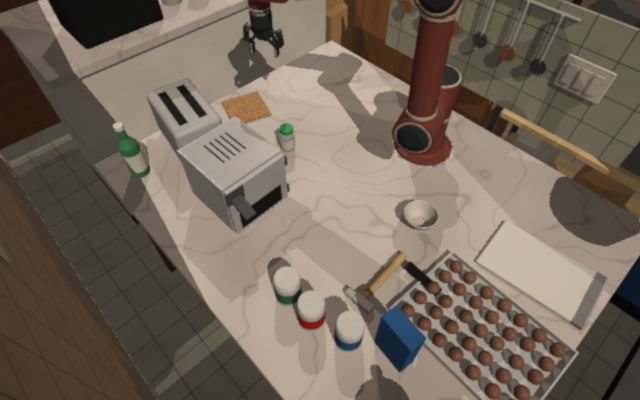

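Top view: the cabinet is at about (420,155), its front faces image left (world +y), and the paddle is at (366,132). The soup, tomato and bean cans are at (295,128), (267,128) and (235,138), the jar is at (437,245). I'll enlarge the cabinet.

```bash
python3 - <<'E'
import cv2,numpy as np
a=cv2.imread("pics/top.png")[105:210,345:475]; a=cv2.resize(a,None,fx=4.5,fy=4.5,interpolation=cv2.INTER_CUBIC)
b=cv2.imread("pics/scene.png")[110:240,170:300]; b=cv2.resize(b,None,fx=4.5,fy=4.5,interpolation=cv2.INTER_CUBIC)
cv2.imwrite("pics/tc.png",a);cv2.imwrite("pics/sc.png",b)
E
```

```text
(no output)
```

View pics/tc.png

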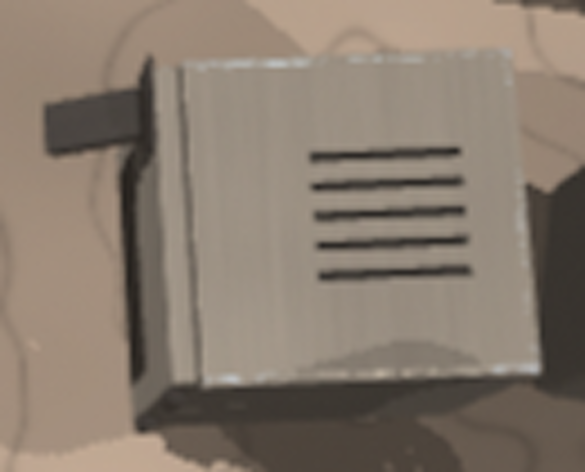

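View pics/sc.png

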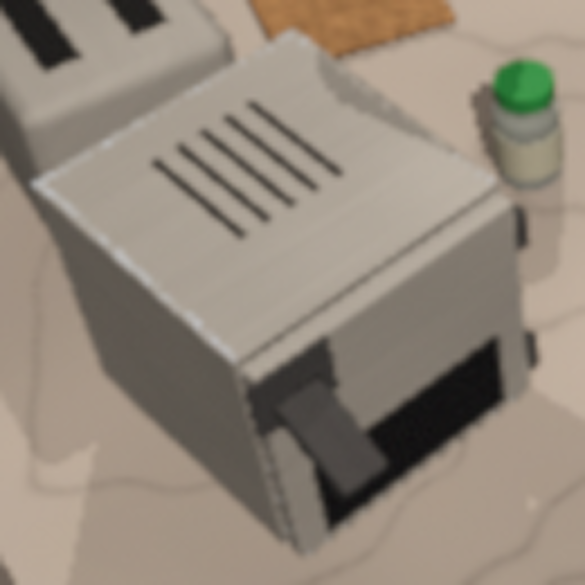

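```bash
cat > fit.py <<'E'
import cv2,numpy as np
from scipy.optimize import least_squares
C={"top":(386.206,320.05,196.104,[2.14566024,-2.1515271,0.13936033],[0.03749677,0.53977628,1.26945236]),
"scene":(414.928,317.957,196.903,[1.01341961,2.56705202,-0.89112717],[0.3909327,-0.19765799,1.56252142])}
def proj(n,P):
    f,cx,cy,r,t=C[n]; return cv2.projectPoints(np.array(P,float),np.array(r),np.array(t),np.array([[f,0,cx],[0,f,cy],[0,0,1.]]),None)[0][:,0]
def w(p,c): 
    c=np.array(c); s,k=np.sin(p[2]),np.cos(p[2]); return np.c_[p[0]+k*c[:,0]-s*c[:,1],p[1]+s*c[:,0]+k*c[:,1],c[:,2]]
def pts(p):
    b=[[-.11,.11,.215],[.11,.11,.215],[.11,-.11,.215],[-.11,-.11,.215]]
    o=.086*np.cos(.5)+.008*np.sin(.5); z=.19-.086*np.sin(.5)+.008*np.cos(.5)
    return w(p,b),w(p,[[-p[3]-o,p[4]+.018,z],[-p[3]-o,p[4]-.018,z]])
T=np.array([[183,65],[508,52],[540,373],[200,383],[45,105],[52,155]])/4.5+[345,105]-.4
S=np.array([[238,362],[36,184],[293,30],[500,186]])/4.5+[170,110]-.4
def res(p):
    b,e=pts(p); return np.r_[(proj("top",np.r_[b,e])-T).ravel(),(proj("scene",b)-S).ravel()]
r=least_squares(res,[.6,-.3,-1.57,.12,.08]); p=r.x
if __name__=="__main__":
    print("pose",p,"\nres",r.fun.round(1))
    piv=w(p,[[-p[3],p[4],.19]])[0]; h=w(p,[[-p[3],p[4]-.19,.19]])[0]; g=w(p,[[-p[3]-.065*np.cos(.5),p[4],.19-.065*np.sin(.5)]])[0]
    print("pivot",piv,"hinge",h,"grip rest",g)
    def back(n,uv,z):
        f,cx,cy,rv,t=C[n];R=cv2.Rodrigues(np.array(rv))[0];d=R.T@[(uv[0]-cx)/f,(uv[1]-cy)/f,1];c=-R.T@np.array(t);return (c+d*(z-c[2])/d[2]).round(3)
    for n,uv,z in(("soup",(295,128),.11),("tomato",(267,128),.11),("bean",(235,138),.11),("jar",(437,245),.1),("bowl",(267,272),.05),("malhead",(255,172),.03),("malend",(254,230),.02),("pasta",(203,150),.17)): print(n,back("top",uv,z))
E
python3 fit.py
```

```text
pose [ 0.64520972 -0.2720523  -1.53367325  0.11378048  0.08368008] 
res [-1.  -1.   0.2 -1.1 -0.3  0.1 -0.1  0.9  0.5  0.  -0.5 -0.  -0.6  0.1
 -0.4 -0.4  0.7 -0.8  0.4 -1.2]
pivot [ 0.72460923 -0.15524446  0.19      ] hinge [ 0.53474013 -0.16229622  0.19      ] grip rest [ 0.72249211 -0.09824089  0.15883734]
soup [0.755 0.117 0.11 ]
tomato [0.755 0.209 0.11 ]
bean [0.722 0.313 0.11 ]
jar [ 0.374 -0.333  0.1  ]
bowl [0.289 0.21  0.05 ]
malhead [0.625 0.259 0.03 ]
malend [0.427 0.26  0.02 ]
pasta [0.667 0.397 0.17 ]
```

```bash
cat > mv.py <<'E'
import sys,numpy as np
from scipy.spatial.transform import Rotation as R
from station import ctrl
def plan(targets,o=None):
    "targets: (x,y,z, heading of tool y in deg) -> tool-frame shifts cm, turn deg"
    o=o or ctrl.get_obs(); M=R.from_rotvec(o["tool_rot"]).as_matrix()
    h=np.degrees(np.arctan2(M[1,1],M[0,1]))
    for t in targets:
        s=M.T@(np.array(t[:3])-o["tool_pos"])*100
        print("shift cm",s.round(2),"turn",round(-((t[3]-h+180)%360-180),1))
def show():
    o=ctrl.get_obs(); M=R.from_rotvec(o["tool_rot"]).as_matrix()
    print("t",round(float(o["t"]),2),"pos",o["tool_pos"].round(4),"hd",np.degrees(np.arctan2(M[1,1],M[0,1])).round(1),"F",o["contact_force"].round(1),"T",o["wrist_torque"].round(2),"op",round(float(o["opening"]),4),"g",round(float(o["grip_force"]),1)); return o
E
python3 -c "
from mv import *
plan([(.279,-.559,.36,-40),(.40,-.43,.36,-30),(.722,-.085,.36,2.1)])"
```

```text
shift cm [ 1.000e-02  1.000e-02 -1.108e+01] turn -23.5
shift cm [ 16.59  -6.13 -11.07] turn -33.5
shift cm [ 60.81 -22.63 -11.03] turn -65.6
```

servo_tool:
  increments:
    - [[8.5, 0, 0, -5, -8], [8.5, 0, 0, -9.5, -16], [8.5, 4, -1.5, -11, -24], [8.5, 8.5, -3.2, -11, -32], [8.5, 13, -4.8, -11, -40]]

```text
t: 0.6
tool_pos: [0.3746, -0.4574, 0.3611]
tool_rot: [2.622, 1.728, 0.0]
contact_force: [0.2, 0.1, -0.2]
opening: 0.0847
grip_force: 0.0
```

```bash
python3 -c "
from mv import *
show();plan([(.722,-.09,.35,2.1)])"
```

```text
t 0.6 pos [ 0.3746 -0.4574  0.3611] hd -23.2 F [ 0.2  0.1 -0.2] T [-0.08 -0.04 -0.01] op 0.0847 g 0.0
shift cm [47.47 17.42  1.1 ] turn -25.3
```

servo_tool:
  increments:
    - [[8.5, 4.2, 1.5, 0, -5], [8.5, 8.4, 3.1, 0, -10], [8.5, 12.6, 4.6, 0, -15], [8.5, 16.8, 6.2, 0, -20], [8.5, 21, 7.7, 0, -25.3]]

```text
t: 1.1
tool_pos: [0.5291, -0.2947, 0.3597]
tool_rot: [-2.181, -2.26, 0.0]
contact_force: [-0.7, 0.1, 0.7]
opening: 0.085
grip_force: 0.0
```

```bash
python3 -c "
from mv import *
show();plan([(.722,-.09,.35,2.1)])"
```

```text
t 1.1 pos [ 0.5291 -0.2947  0.3597] hd 2.0 F [-0.7  0.1  0.7] T [-0.05 -0.05  0.06] op 0.085 g 0.0
shift cm [19.77 20.    0.96] turn -0.1
```

servo_tool:
  increments:
    - [[8.5, 3.3, 3.3, 0, 0], [8.5, 6.6, 6.6, 0, 0], [8.5, 9.9, 10, 0, 0], [8.5, 13.2, 13.3, 0, 0], [8.5, 16.5, 16.6, 0, 0]]

```text
t: 1.6
tool_pos: [0.6899, -0.1245, 0.3596]
tool_rot: [-2.185, -2.256, 0.001]
contact_force: [0.3, -0.3, 0.4]
opening: 0.0851
grip_force: 0.0
```

servo_tool:
  increments:
    - [[8.5, 3, 3, 0, 0], [8.5, 3.5, 3.4, 0.5, 0], [8.5, 3.5, 3.4, 1, 0], [8.5, 3.5, 3.4, 1, 0]]

```text
t: 2.0
tool_pos: [0.7209, -0.0907, 0.3483]
tool_rot: [-2.185, -2.254, 0.003]
contact_force: [-0.3, -0.3, -0.0]
opening: 0.0854
grip_force: 0.0
```

```bash
python3 - <<'E'
from mv import *
import cv2
from fit import p,w
o=show(); d=ctrl.get_image("wrist"); im=d["img"][:,:,::-1].copy()
M=R.from_rotvec(o["tool_rot"]).as_matrix(); m=np.array(d["mount"])
print(m.round(3).tolist(),d["fx"],d["cx"],d["cy"])
o_=.086*np.cos(.5)+.008*np.sin(.5); z=.19-.086*np.sin(.5)+.008*np.cos(.5)
P=w(p,[[-p[3]-o_,p[4]+.018,z],[-p[3]-o_,p[4]-.018,z],[-p[3]-.009,p[4]-.19-.01,.212],[-p[3]-.009,p[4]+.015,.212]])
C=((P-o["tool_pos"])@M-m[:3,3])@m[:3,:3]; uv=C[:,:2]/C[:,2:]*d["fx"]+[d["cx"],d["cy"]]
print(uv.round(1))
np.savez("w1.npz",M=M,t=o["tool_pos"],m=m,f=d["fx"],c=[d["cx"],d["cy"]])
for u in uv:
    if abs(u).max()<2000: cv2.circle(im,tuple(map(int,u)),3,(0,0,255),1)
cv2.imwrite("pics/w1.png",im)
E
```

```text
t 2.0 pos [ 0.7209 -0.0907  0.3483] hd 1.8 F [-0.3 -0.3 -0. ] T [-0.   -0.02  0.  ] op 0.0854 g 0.0
[[-0.001, -0.957, -0.289, 0.073], [1.0, -0.001, -0.001, 0.0], [0.001, -0.289, 0.957, -0.124], [0.0, 0.0, 0.0, 1.0]] 327.1448520053089 321.2520903549757 200.78160961249037
[[342.  164.3]
 [305.1 164.6]
 [ 96.5 256.7]
 [341.2 255.6]]
```

View pics/w1.png

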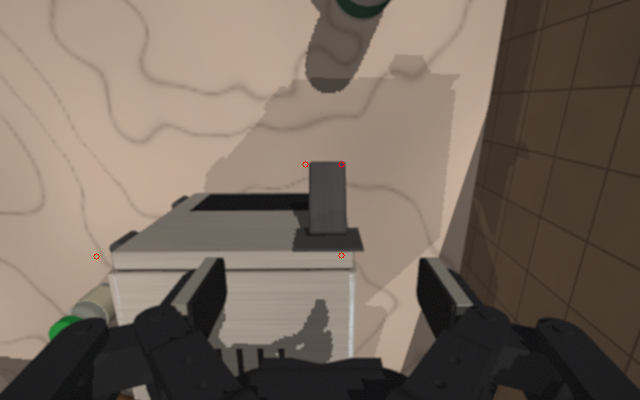

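Wrist view: the paddle's outer end is at (309–345,162), about 4 px right of my prediction. The door's front top edge is at row ~250, 6 px higher than predicted. So the pivot is about 3 mm further in +x and +y. I'll descend with that correction.

servo_tool:
  increments:
    - [[8.5, -0.1, 0.45, 4, -0.3], [8.5, -0.2, 0.45, 8, -0.3], [8.5, -0.2, 0.45, 12, -0.3], [8.5, -0.2, 0.45, 16, -0.3], [8.5, -0.2, 0.45, 18, -0.3]]

```text
t: 2.55
tool_pos: [0.7234, -0.0933, 0.1656]
tool_rot: [-2.179, -2.256, 0.005]
contact_force: [-0.6, 0.1, 0.1]
opening: 0.0852
grip_force: 0.0
```

servo_tool:
  increments:
    - [[8.5, 0, 0, 0.8, 0], [8.5, 0, 0, 0.9, 0], [6, 0, 0, 0.9, 0], [5, 0, 0, 0.9, 0], [4.6, 0, 0, 0.9, 0]]
  newtons: 20

```text
t: 3.05
tool_pos: [0.7273, -0.0922, 0.1636]
tool_rot: [2.178, 2.26, 0.003]
contact_force: [-0.3, 0.4, 0.1]
opening: 0.0462
grip_force: 0.0
```

```bash
python3 - <<'E'
from mv import *
import cv2
show(); cv2.imwrite("pics/w2.png",ctrl.get_image("wrist")["img"][:,:,::-1])
E
```

```text
t 3.05 pos [ 0.7273 -0.0922  0.1636] hd 2.1 F [-0.3  0.4  0.1] T [ 0.03 -0.04 -0.1 ] op 0.0462 g 0.0
```

View pics/w2.png

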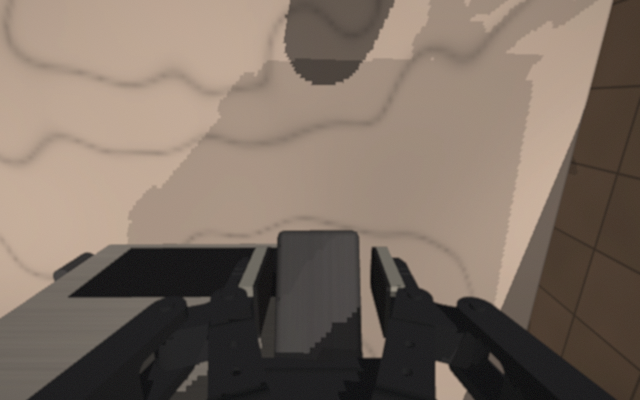

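The paddle (cols 278–358) is centred between the pads (268–372). I'll lower a bit and pinch.

servo_tool:
  increments:
    - [[4.6, 0, 0, 0.4, 0], [4, 0, 0, 0.4, 0], [3, 0, 0, 0.4, 0], [3, 0, 0, 0.4, 0], [3, 0, 0, 0.4, 0]]
  newtons: 30

```text
t: 3.6
tool_pos: [0.7259, -0.0918, 0.1569]
tool_rot: [-2.179, -2.261, 0.001]
contact_force: [-2.5, -0.2, 0.4]
opening: 0.0358
grip_force: 32.1
```

servo_tool:
  increments:
    - [[3, 0, 0, 0, 0], [3, 0, 0, -0.1, 0], [3, 0.05, 0, -0.2, 0], [3, 0.05, 0, -0.2, 0]]

```text
t: 4.0
tool_pos: [0.7258, -0.0914, 0.1573]
tool_rot: [-2.179, -2.261, 0.001]
contact_force: [0.5, -1.0, -9.2]
opening: 0.0356
grip_force: 31.2
```

```bash
python3 -c "
from mv import *
show()"
```

```text
t 4.0 pos [ 0.7258 -0.0914  0.1573] hd 2.1 F [ 0.5 -1.  -9.2] T [ 0.15 -0.23  0.2 ] op 0.0356 g 31.2
```

servo_tool:
  increments:
    - [[3, 0.1, 0, -0.2, 0], [3, 0.2, 0, -0.4, 0], [3, 0.25, 0, -0.6, 0], [3, 0.3, 0, -0.8, 0], [3, 0.35, 0, -1.0, 0]]

```text
t: 4.5
tool_pos: [0.7257, -0.0874, 0.1689]
tool_rot: [-2.179, -2.261, 0.001]
contact_force: [-0.7, 1.4, -11.3]
opening: 0.0356
grip_force: 31.1
```

```bash
python3 -c "
from mv import *
show()"
```

```text
t 4.5 pos [ 0.7257 -0.0874  0.1689] hd 2.1 F [ -0.7   1.4 -11.3] T [0.45 0.12 0.03] op 0.0356 g 31.1
```

servo_tool:
  increments:
    - [[3, 0.05, 0, -0.2, 0], [3, 0.15, 0, -0.4, 0], [3, 0.2, 0, -0.6, 0], [3, 0.25, 0, -0.8, 0], [3, 0.3, 0, -1.0, 0]]

```text
t: 5.0
tool_pos: [0.7257, -0.0854, 0.1794]
tool_rot: [-2.18, -2.262, 0.002]
contact_force: [-4.6, -2.0, -10.3]
opening: 0.0356
grip_force: 31.0
```

servo_tool:
  increments:
    - [[3, 0, 0, -0.1, 0], [3, 0.03, 0, -0.2, 0], [3, 0.03, 0, -0.2, 0]]

```text
t: 5.3
tool_pos: [0.7257, -0.0851, 0.1814]
tool_rot: [-2.18, -2.262, 0.002]
contact_force: [-6.3, -1.6, -9.1]
opening: 0.0356
grip_force: 31.0
```

servo_tool:
  increments:
    - [[3, 0, 0, -0.1, 0], [3, 0.03, 0, -0.2, 0], [3, 0.03, 0, -0.2, 0]]

```text
t: 5.6
tool_pos: [0.7257, -0.0849, 0.1834]
tool_rot: [-2.18, -2.262, 0.002]
contact_force: [-5.0, -2.2, -9.0]
opening: 0.0359
grip_force: 31.0
```

```bash
python3 - <<'E'
from mv import *
import cv2
show(); a=cv2.imread("pics/w2.png")[200:400,180:460]; b=ctrl.get_image("wrist")["img"][200:400,180:460,::-1]
s=ctrl.get_image("scene")["img"][110:250,150:346,::-1]
cv2.imwrite("pics/w3.png",np.hstack([cv2.resize(b,(400,286)),cv2.resize(s,(400,286))]))
E
```

```text
t 5.6 pos [ 0.7257 -0.0849  0.1834] hd 2.1 F [-5.  -2.2 -9. ] T [-0.12  0.88  0.07] op 0.0359 g 31.0
```

View pics/w3.png

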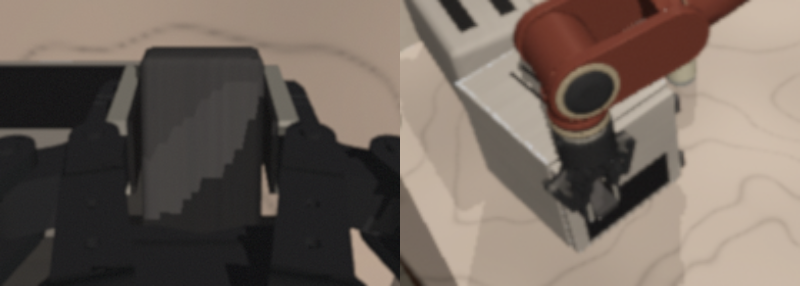

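The paddle fills the gap between both pads and its end sits at the same row as before, so it is rising with the gripper. I'll keep lifting in small steps.

servo_tool:
  increments:
    - [[3, 0, 0, -0.1, 0], [3, 0, 0, -0.2, 0], [3, 0, 0, -0.2, 0]]

```text
t: 6.0
tool_pos: [0.7257, -0.0847, 0.1853]
tool_rot: [-2.18, -2.262, 0.002]
contact_force: [-5.5, -2.1, -9.3]
opening: 0.0352
grip_force: 31.1
```

servo_tool:
  increments:
    - [[3, 0, 0, -0.1, 0], [3, 0, 0, -0.2, 0], [3, 0, 0, -0.2, 0]]

```text
t: 6.3
tool_pos: [0.7257, -0.0846, 0.1872]
tool_rot: [-2.18, -2.261, 0.002]
contact_force: [-5.4, -1.6, -9.6]
opening: 0.0352
grip_force: 31.1
```

servo_tool:
  increments:
    - [[3, 0, 0, -0.1, 0], [3, 0, 0, -0.2, 0], [3, 0, 0, -0.2, 0]]

```text
t: 6.6
tool_pos: [0.7257, -0.0846, 0.1892]
tool_rot: [-2.18, -2.261, 0.002]
contact_force: [-5.2, -3.2, -10.7]
opening: 0.0354
grip_force: 31.1
```

servo_tool:
  increments:
    - [[3, 0, 0, -0.1, 0], [3, 0, 0, -0.1, 0]]

```text
t: 6.8
tool_pos: [0.7257, -0.0846, 0.1902]
tool_rot: [-2.18, -2.261, 0.002]
contact_force: [-5.4, -1.8, -9.9]
opening: 0.035
grip_force: 31.1
```

servo_tool:
  increments:
    - [[3, 0, 0, -0.1, 0], [3, 0, 0, -0.1, 0]]

```text
t: 7.0
tool_pos: [0.7257, -0.0846, 0.1911]
tool_rot: [-2.18, -2.261, 0.002]
contact_force: [-5.1, -1.7, -10.2]
opening: 0.0354
grip_force: 31.1
```

servo_tool:
  increments:
    - [[3, 0, 0, -0.1, 0], [3, 0, 0, -0.1, 0]]

```text
t: 7.2
tool_pos: [0.7257, -0.0846, 0.1922]
tool_rot: [-2.18, -2.261, 0.002]
contact_force: [-5.5, -2.3, -10.4]
opening: 0.0353
grip_force: 31.1
```

servo_tool:
  increments:
    - [[3, 0, 0, -0.1, 0], [3, 0, 0, -0.2, 0], [3, 0, 0, -0.2, 0]]

```text
t: 7.5
tool_pos: [0.7257, -0.0847, 0.1942]
tool_rot: [-2.18, -2.262, 0.002]
contact_force: [-5.4, -2.4, -9.9]
opening: 0.0356
grip_force: 31.1
```

servo_tool:
  increments:
    - [[3, 0, 0, -0.1, 0], [3, -0.02, 0, -0.2, 0], [3, -0.02, 0, -0.2, 0]]

```text
t: 7.8
tool_pos: [0.7257, -0.0848, 0.1962]
tool_rot: [-2.18, -2.262, 0.002]
contact_force: [-6.5, -1.3, -9.7]
opening: 0.0354
grip_force: 31.1
```

servo_tool:
  increments:
    - [[3, 0, 0, -0.1, 0], [3, -0.03, 0, -0.2, 0], [3, -0.03, 0, -0.2, 0]]

```text
t: 8.1
tool_pos: [0.7257, -0.085, 0.1981]
tool_rot: [-2.18, -2.261, 0.001]
contact_force: [-6.5, -1.8, -9.6]
opening: 0.0354
grip_force: 31.1
```

servo_tool:
  increments:
    - [[3, 0, 0, -0.1, 0], [3, -0.03, 0, -0.2, 0], [3, -0.03, 0, -0.2, 0]]

```text
t: 8.4
tool_pos: [0.7257, -0.0852, 0.1999]
tool_rot: [-2.179, -2.261, 0.001]
contact_force: [-4.8, -1.0, -10.3]
opening: 0.0354
grip_force: 31.3
```

servo_tool:
  increments:
    - [[3, 0, 0, -0.1, 0], [3, -0.03, 0, -0.15, 0], [3, -0.03, 0, -0.15, 0]]

```text
t: 8.7
tool_pos: [0.7257, -0.0853, 0.201]
tool_rot: [-2.179, -2.261, 0.001]
contact_force: [-4.8, -1.2, -13.5]
opening: 0.0353
grip_force: 31.4
```

servo_tool:
  increments:
    - [[3, 0, 0, -0.1, 0], [3, -0.03, 0, -0.15, 0], [3, -0.03, 0, -0.15, 0]]

```text
t: 9.0
tool_pos: [0.7257, -0.0856, 0.2025]
tool_rot: [-2.179, -2.261, 0.001]
contact_force: [-4.8, -1.3, -15.8]
opening: 0.0353
grip_force: 31.6
```

Lift force rose from 10 N to about 16 N over 2.5 mm, so the pawl is free and resting on the buffer. I'll back off about 0.7 mm and compute the opening arc.

```bash
cat >> mv.py <<'E'
H=np.array([.538,-.158])
def arc(angs,H=H):
    o=show(); r=o["tool_pos"]; M=R.from_rotvec(o["tool_rot"]).as_matrix()
    for a in angs:
        c,s=np.cos(np.radians(a)),np.sin(np.radians(a)); q=H+np.array([[c,-s],[s,c]])@(r[:2]-H)
        print(a,(M.T@np.r_[q-r[:2],0]*100).round(2)[:2],"turn",-a)
E
python3 -c "
from mv import *
arc([.5,1,2,3,4,6,8,10])"
```

```text
t 9.0 pos [ 0.7257 -0.0856  0.2025] hd 2.1 F [ -4.8  -1.3 -15.8] T [0.12 0.77 0.02] op 0.0353 g 31.6
0.5 [ 0.17 -0.06] turn -0.5
1 [ 0.33 -0.12] turn -1
2 [ 0.66 -0.24] turn -2
3 [ 0.99 -0.37] turn -3
4 [ 1.31 -0.5 ] turn -4
6 [ 1.95 -0.79] turn -6
8 [ 2.58 -1.1 ] turn -8
10 [ 3.2  -1.43] turn -10
```

servo_tool:
  increments:
    - [[3, 0, 0, 0.07, 0], [3, 0.08, 0, 0.07, -0.25], [3, 0.16, 0, 0.07, -0.5]]

```text
t: 9.3
tool_pos: [0.7256, -0.0853, 0.2022]
tool_rot: [2.172, 2.27, -0.004]
contact_force: [-6.3, -6.2, -14.6]
opening: 0.0353
grip_force: 31.7
```

servo_tool:
  increments:
    - [[3, 0, -0.05, 0, 0], [3, 0, -0.05, 0, 0]]

```text
t: 9.5
tool_pos: [0.7255, -0.0852, 0.2023]
tool_rot: [2.171, 2.269, -0.002]
contact_force: [-3.1, -3.7, -15.3]
opening: 0.0356
grip_force: 31.7
```

servo_tool:
  increments:
    - [[3, 0.1, -0.03, 0, -0.3], [3, 0.1, -0.03, 0, -0.3]]

```text
t: 9.7
tool_pos: [0.7251, -0.0842, 0.2023]
tool_rot: [2.165, 2.275, -0.002]
contact_force: [-4.8, -3.4, -14.6]
opening: 0.0354
grip_force: 31.7
```

servo_tool:
  increments:
    - [[3, 0.1, -0.03, 0, -0.3], [3, 0.1, -0.03, 0, -0.3]]

```text
t: 9.9
tool_pos: [0.7248, -0.0833, 0.2023]
tool_rot: [2.159, 2.28, -0.002]
contact_force: [-4.2, -3.2, -15.6]
opening: 0.0351
grip_force: 31.7
```

servo_tool:
  increments:
    - [[3, 0.17, -0.06, 0, -0.5], [3, 0.33, -0.12, 0, -1], [3, 0.5, -0.18, 0, -1.5]]

```text
t: 10.2
tool_pos: [0.7229, -0.079, 0.2023]
tool_rot: [2.129, 2.307, -0.002]
contact_force: [-2.6, -5.3, -16.2]
opening: 0.0356
grip_force: 31.7
```

```bash
python3 -c "
from mv import *
arc([1,2,3,4,5])"
```

```text
t 10.2 pos [ 0.7229 -0.079   0.2023] hd 4.6 F [ -2.6  -5.3 -16.2] T [-0.65  0.45 -0.47] op 0.0356 g 31.7
1 [ 0.33 -0.11] turn -1
2 [ 0.66 -0.23] turn -2
3 [ 0.99 -0.36] turn -3
4 [ 1.31 -0.49] turn -4
5 [ 1.64 -0.63] turn -5
```

servo_tool:
  increments:
    - [[3, 0.33, -0.11, 0, -1], [3, 0.66, -0.23, 0, -2], [3, 0.99, -0.36, 0, -3], [3, 1.31, -0.49, 0, -4], [3, 1.64, -0.63, 0, -5]]

```text
t: 10.7
tool_pos: [0.7151, -0.0624, 0.2036]
tool_rot: [2.025, 2.4, -0.002]
contact_force: [-5.2, -4.3, -11.9]
opening: 0.0353
grip_force: 32.0
```

```bash
python3 -c "
from mv import *
arc([1.5,3,4.5,6,7.5])"
```

```text
t 10.7 pos [ 0.7151 -0.0624  0.2036] hd 9.7 F [ -5.2  -4.3 -11.9] T [-0.28  0.99 -0.1 ] op 0.0353 g 32.0
1.5 [ 0.5  -0.18] turn -1.5
3 [ 0.99 -0.36] turn -3
4.5 [ 1.48 -0.56] turn -4.5
6 [ 1.96 -0.78] turn -6
7.5 [ 2.43 -1.  ] turn -7.5
```

servo_tool:
  increments:
    - [[3, 0.5, -0.18, 0, -1.5], [3, 0.99, -0.36, 0, -3], [3, 1.48, -0.56, 0, -4.5], [3, 1.96, -0.78, 0, -6], [3, 2.43, -1.0, 0, -7.5]]

```text
t: 11.2
tool_pos: [0.7012, -0.0401, 0.2037]
tool_rot: [1.863, 2.528, -0.002]
contact_force: [-7.0, -4.5, -11.9]
opening: 0.0353
grip_force: 32.0
```

```bash
python3 -c "
from mv import *
arc([2,4,6,8,10])"
```

```text
t 11.2 pos [ 0.7012 -0.0401  0.2037] hd 17.2 F [ -7.   -4.5 -11.9] T [-0.37  0.97 -0.1 ] op 0.0353 g 32.0
2 [ 0.66 -0.24] turn -2
4 [ 1.32 -0.49] turn -4
6 [ 1.96 -0.78] turn -6
8 [ 2.59 -1.08] turn -8
10 [ 3.21 -1.41] turn -10
```

servo_tool:
  increments:
    - [[3, 0.66, -0.26, 0, -2], [3, 1.32, -0.53, 0, -4], [3, 1.96, -0.83, 0, -6], [3, 2.59, -1.13, 0, -8], [3, 3.21, -1.46, 0, -10]]

```text
t: 11.7
tool_pos: [0.6782, -0.0137, 0.2041]
tool_rot: [1.634, 2.68, -0.001]
contact_force: [-3.4, -5.2, -12.0]
opening: 0.0354
grip_force: 31.9
```

```bash
python3 -c "
from mv import *
arc([3,6,9,12,15])"
```

```text
t 11.7 pos [ 0.6782 -0.0137  0.2041] hd 27.3 F [ -3.4  -5.2 -12. ] T [-0.44  0.83 -0.12] op 0.0354 g 31.9
3 [ 0.99 -0.36] turn -3
6 [ 1.96 -0.77] turn -6
9 [ 2.91 -1.24] turn -9
12 [ 3.83 -1.75] turn -12
15 [ 4.72 -2.31] turn -15
```

servo_tool:
  increments:
    - [[3, 0.99, -0.37, 0, -3], [3, 1.96, -0.79, 0, -6], [3, 2.91, -1.26, 0, -9], [3, 3.83, -1.78, 0, -12], [3, 4.72, -2.35, 0, -15]]

```text
t: 12.2
tool_pos: [0.6361, 0.0177, 0.2045]
tool_rot: [1.268, 2.869, -0.0]
contact_force: [-1.8, -3.7, -11.8]
opening: 0.0352
grip_force: 31.9
```

servo_tool:
  increments:
    - [[3, 0.99, -0.37, 0, -3], [3, 1.96, -0.79, 0, -6], [3, 2.91, -1.26, 0, -9], [3, 3.83, -1.78, 0, -12], [3, 4.72, -2.35, 0, -15]]

```text
t: 12.7
tool_pos: [0.5875, 0.037, 0.2051]
tool_rot: [0.882, 3.008, 0.0]
contact_force: [-0.5, -4.0, -10.9]
opening: 0.0354
grip_force: 31.8
```

```bash
python3 -c "
from mv import *
arc([3,6,9,12,15])"
```

```text
t 12.7 pos [0.5875 0.037  0.2051] hd 57.3 F [ -0.5  -4.  -10.9] T [-0.41  0.41 -0.13] op 0.0354 g 31.8
3 [ 0.99 -0.36] turn -3
6 [ 1.96 -0.77] turn -6
9 [ 2.91 -1.23] turn -9
12 [ 3.83 -1.74] turn -12
15 [ 4.72 -2.3 ] turn -15
```

servo_tool:
  increments:
    - [[3, 0.99, -0.36, 0, -3], [3, 1.96, -0.77, 0, -6], [3, 2.91, -1.24, 0, -9], [3, 3.83, -1.75, 0, -12], [3, 4.72, -2.31, 0, -15]]

```text
t: 13.2
tool_pos: [0.5356, 0.0431, 0.2053]
tool_rot: [0.482, 3.097, -0.001]
contact_force: [-0.5, -4.5, -10.8]
opening: 0.0354
grip_force: 31.7
```

servo_tool:
  increments:
    - [[3, 0.99, -0.36, 0, -3], [3, 1.64, -0.63, 0, -5], [3, 1.64, -0.63, 0, -5]]

```text
t: 13.5
tool_pos: [0.5178, 0.0422, 0.2054]
tool_rot: [0.349, 3.115, -0.001]
contact_force: [0.3, -4.1, -9.8]
opening: 0.0355
grip_force: 31.8
```

```bash
python3 -c "
from mv import *
show()"
```

```text
t 13.5 pos [0.5178 0.0422 0.2054] hd 77.2 F [ 0.3 -4.1 -9.8] T [-0.47  0.19  0.12] op 0.0355 g 31.8
```

servo_tool:
  increments:
    - [[3.8, 0, 0, 0, 0], [5, 0, 0, 0, 0], [7, 0, 0, 0, 0], [8.5, 0, 0, 0, 0], [8.5, 0, 0, 0, 0]]

```text
t: 14.0
tool_pos: [0.517, 0.0428, 0.2033]
tool_rot: [0.349, 3.121, 0.0]
contact_force: [0.9, -0.0, 0.7]
opening: 0.0848
grip_force: 0.0
```

servo_tool:
  increments:
    - [[8.5, 0, 0, -2, 0], [8.5, 0, 0, -5, 0], [8.5, 0, 0, -9, 0], [8.5, 0, 0, -13, 0], [8.5, 0, 0, -15, 0]]

```text
t: 14.5
tool_pos: [0.5175, 0.0427, 0.3573]
tool_rot: [0.349, 3.116, 0.001]
contact_force: [-0.7, -0.4, 0.3]
opening: 0.0849
grip_force: 0.0
```

```bash
python3 - <<'E'
from mv import *
import cv2
show(); a=ctrl.get_image("wrist")["img"][:,:,::-1]; t=ctrl.get_image("top")["img"][60:300,180:500,::-1]
cv2.imwrite("pics/end.png",np.hstack([cv2.resize(a,(400,300)),cv2.resize(t,(400,300))]))
E
```

```text
t 14.5 pos [0.5175 0.0427 0.3573] hd 77.2 F [-0.7 -0.4  0.3] T [0.01 0.02 0.03] op 0.0849 g 0.0
```

View pics/end.png

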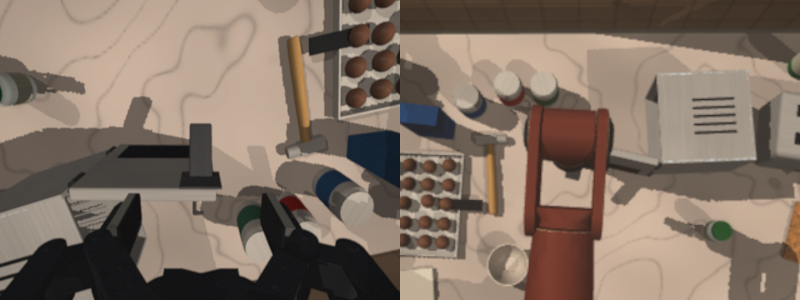

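The door stands open by roughly 75°. The paddle is hanging again (wrist view, about (201,150)), the gripper is clear, and the bystanders are where they were. I'm handing in.

```bash
python3 -c "
from station import ctrl
print(ctrl.finish_job())"
```

```text
the job is handed in; nothing more can be done
None
```

The job is handed in, with no verdict returned: the pawl was felt free on a gentle lift, the door swung open to about 75° by my estimate and stayed there, the paddle was let go and dropped back, and nothing else on the worktop looked moved.

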